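# Back off an over-driven wedge under a microwave door and set it snug again

## Task

The wooden wedge under the free end of this microwave's open door has been driven in too far and has jacked the door up off its worn hinge. Work the wedge back in small tugs, so that the door comes down gently without dropping and without being swung, until the door sits fully down on its hinge and the wedge is loose; then slide the wedge in again just until you feel it bite and take some of the door's weight, without raising the door, and let go of it there. Leave the glass turntable, spray can, screwdriver and screw tray where they are.

Things in the scene. Friction and masses are not known exactly. Their poses are not given: they have to be found in the camera images.
- wedge_mid (a point): Loose pale wooden wedge, 190 mm long, 38 mm wide, 0.1 kg, flat on the bench. The point is half-way along, 11 mm above its underside. x runs along it to the thin end, z up. Its sloping top falls from 38 mm high at the thick end (95 mm towards -x) to 6 mm at the thin end (95 mm towards +x). The thin end is under the door; 110 to 125 mm of it stick out past the door's free end, in line with it.
- wedge: The same wedge; origin at the centre of its underside, axes as for wedge_mid. Under the jacked-up door it takes some 6 to 20 N to draw it back; loose it drags with 3 N or less. Pushed in again it slides freely, then bites: the push rises quickly over a few mm of travel, 5 to 8 N is snug, and from about 10 N on it may begin to raise a light door.
- door_corner (a point): Middle of the lower edge at the free end of the door, where it rests on the wedge's slope; y points along the door to the hinge, z up. The door is a white upright panel with a dark window, 300 mm long, 34 mm thick, 222 mm high, 0.9 to 1.4 kg. The worn hinge lets it slide up and down. When it sits fully down, this edge is 12 to 15 mm above the bench, differently from oven to oven: feel for it.
- door_lift (a joint): How far the door is lifted off its hinge pin, in m: 0 = sitting fully down on the hinge, larger = jacked up. At the start some 2 to 7 mm. The door sinks by its own weight as the wedge is drawn out (about 1 mm for each 6 mm of wedge).
- door_swing (a joint): Swing of the door about its upright hinge, in rad, from where it stood at the start (0); positive = towards shut. The stiff hinge holds it, but a sideways push of about 3 N at its free end moves it.
- hinge_pin: Lower hinge of the door on the oven, with the door it carries; origin below the hinge within 3 mm of the bench top, at the end of the door away from the wedge, 300 mm from the free end. It does not move.
- oven: White microwave oven, 430 mm wide, 320 mm deep, 240 mm high, heavy and immovable. Origin within 3 mm of the bench top below the free end of the open door as found (on the door's inner face); its y axis points along the open door to the hinge and on to the oven's back, its x axis along the oven's front, away from the open door.
- turntable_mid (a point): Bystander: glass turntable plate, 245 mm across, 16 mm high, lying flat; the point is its centre.
- spray_can_mid (a point): Bystander: upright spray can, 52 mm across, 170 mm high; the point is its centre.
- screwdriver_grip (a point): Bystander: screwdriver with orange handle, 220 mm long, lying flat; the point is in its handle.
- screw_tray_mid (a point): Bystander: open steel tray of hinge screws, 100 x 140 x 30 mm; the point is its centre.
There are look-alikes about, which are no part of the job. Of the things that look like the wedge, take the one that is farthest from the robot's base at the start.

How it is judged (in metres and radians):
On the way:
1. the door sits fully down on its hinge and the wedge is loose under it (value of joint door_lift below 0.0012 m and contact force between wedge and hinge_pin below 0.5 N), for 0.2 s.
At the end, for the whole second after the job is handed in: The wedge lies flat on the bench under the door's free end, at rest and released, and carries at least 2 N of the door's weight, while the door still sits down on its hinge (lifted less than 2 mm) and stands within 0.1 rad of where it was (contact force between wedge and hinge_pin above 2 N and value of joint door_lift below 0.002 m and angle between wedge_mid's own z axis and vertical below 0.06 rad and linear speed of wedge below 0.01 m/s and value of joint door_swing between -0.1 and 0.1 rad); the robot touches nothing.
It fails at once if the door drops (sinks faster than 0.08 m/s) (velocity of joint door_lift below -0.08 m/s).
It fails at once if the door is swung by more than 0.15 rad (value of joint door_swing above 0.15 rad or value of joint door_swing below -0.15 rad).
It fails at once if a bystander is moved by more than 30 mm (distance of any of turntable_mid, spray_can_mid, screwdriver_grip, screw_tray_mid from where it was at the start of the episode above 0.03 m).
It also fails if it takes over 51 s, if anything falls off the work surface, if the arm or the gripper's body presses on something with over 40 N, if the wrist force passes 120 N, or if a joint passes its speed limit or range.

## Robot

A 7-joint arm with a two-finger parallel gripper is mounted at the origin on the work surface. World frame = base frame: x ahead of the robot, y to its left, z up, the work surface at z = 0. Lengths are in mm, angles in rad, forces in N, time in s.
With the tool pointing down it reaches from about 400 to 875 mm from the base axis. Payload 4.4 kg.
Tool frame: the origin (TCP) lies between the finger pads; the fingertips stand 14 mm ahead of it and the grasp point (between the pads) lies 5 mm behind it; z points along the fingers, y is the line along which they close (so a half turn about z gives the same grasp; the last joint's range is limited). The gripper opens to 85 mm and grips with 20 to 120 N. Pads are 22 mm wide; open, the fingers measure 114 mm over their backs; the gripper's body (76 mm by 85 mm) begins 54 mm behind the grasp point. The pads swing forward as they close: fully open they stand 13 mm farther back than shut.
Start: joints at [1.06, 0.628, 0.038, 1.517, -0.027, 0.996, -0.02], TCP at [279.708, -586.755, 245.313] pointing down, gripper open.
Joint ranges: [-3.06, 3.06], [-0.37, 2.12], [-1.25, 1.32], [0.18, 2.47], [-1.1, 4.24], [0.23, 1.98], [-2.94, 2.94]. Speed limits (rad/s): [2.57, 2.57, 3.14, 3.14, 3.14, 3.14, 3.14].

## Interface

Orientations are given as a unit quaternion [x, y, z, w].
In Python, from plant import ctrl, optics gives the robot as it stands.
- The arm moves only by the tool arm_command, never from a script. Its argument "moves" is a list of rows, each a list of 2 entries, a list of its own where there are three numbers: the shift along the tool's x, y, z scaled (see below), then the turn, a rotation vector about the tool's x, y, z scaled (see below). A call has 1 to 8 rows; each row is the pose to reach, as a shift and turn from the pose commanded when the call began, along the tool's axes at that moment; what a row does not reach only later rows make up. The controller multiplies each number of a shift by 0.08 m and each number of a turn by pi/2 rad. A row lasts 1/12 s, in which the tool goes at most 41.7 mm and 7.16 degrees, less where a joint would pass 70% of its speed; a pose out of reach is approached as far as the arm can. A call with a number of a shift or a turn outside -1 to 1 is refused whole. A call with a gripper value outside its range is refused whole. "hand" is the opening, from -1 (shut) to 1 (fully open), set as the call begins (left out, the last holds). The fingers move at their own pace and stop on an object; "grip_force" is the grip in N (left out, the last holds). Time passes only in rows, so rows that repeat a pose let the fingers close. It gives the time, the measured TCP pose, the force, the opening and the grip force at its end, in the units of the state.
- ctrl.get_state(): the state, without advancing time (a new reading comes with each control period).
- optics.snapshot(name): name is "side" or "top"; returns the picture (384x512x3 uint8, blue, green, red); there is no depth.
- optics.camera_model(name): a dict with "vertical_fov" (degrees; the focal length in pixels is half the picture's height over the tangent of half this angle, whatever the lens; pixels are square), "cx", "cy" (the principal point, pixels), "k1" (the pictures are not rectified: a ray, as slopes to the right and down, at radius r is drawn at 1 + k1 r^2 times it, then the intrinsics apply), "camera_from_world" (4x4, takes a point from world to camera coordinates). Camera axes: x right, y up, looking along -z (the intrinsics and any distortion apply to the point x, -y, -z); pixel columns grow to the right and rows downward; lengths in mm; the calibration is good to about 2 mm. A picture is of the moment at which its call begins. camera_model takes no time and is no camera call.
- ctrl.close_job(): hands the job in; it is judged then, once.
The state is a dict: "time_s": time; "q": joint angles; "qvel": joint speeds; "effort": joint torques, N m; "position": TCP position; "ee_rot": TCP orientation; "ft_force": force on the tool from outside, world axes, zero at the start; "torque": the same for the moment, N m; "finger_gap": finger opening in mm; "grip_force": force on a finger pad.
Only numpy, scipy, OpenCV 4.12 (cv2) and the standard library are available. Lean on these libraries where they do the work, as an engineer would, in place of code of your own. Each camera call takes 0.05 s, during which the arm holds its last target. There are 200 camera calls.

## Working session

There is one attempt and no reset: what is moved stays moved. The work goes in short steps, Python scripts to look and compute and a tool call to move; the robot and the scene stay as the last step left them, time stands still between calls to the robot, and variables do not carry over. Pictures are saved under pics/ and viewed, at most 10 in all, crops included, and the job is handed in when it is done.

Besides the shell and the picture viewer there is one more tool, called after "Emit:" in YAML: its name, and indented under it one key for each argument. arm_command: Moves the arm, as the interface text tells. Its arguments: {"type":"object","properties":{"moves":{"type":"array"},"hand":{"type":"number"},"grip_force":{"type":"number"}},"required":["moves"]}

```bash
mkdir -p pics
cat > h.py <<'E'
import numpy as np, cv2
from scipy.spatial.transform import Rotation as R
from plant import ctrl, optics
def K(n):
    m=optics.camera_model(n); f=192/np.tan(np.radians(m['vertical_fov'])/2)
    return m,f
def pix2w(n,u,v,z):
    m,f=K(n); d=np.array([(u-m['cx'])/f,(v-m['cy'])/f]); s=d.copy()
    for _ in range(30): s=d/(1+m['k1']*(s@s))
    T=np.array(m['camera_from_world']); r=T[:3,:3].T@np.array([s[0],-s[1],-1]); o=-T[:3,:3].T@T[:3,3]
    return o+r*(z-o[2])/r[2]
def w2pix(n,p):
    m,f=K(n); T=np.array(m['camera_from_world']); c=T[:3,:3]@np.array(p)+T[:3,3]
    s=np.array([c[0],-c[1]])/-c[2]; s=s*(1+m['k1']*(s@s)); return s*f+[m['cx'],m['cy']]
E
python3 - <<'E'
from h import *
for n in('top','side'):
    im=optics.snapshot(n); cv2.imwrite(f'pics/{n}0.png',im); m,f=K(n); print(n,f,m['cx'],m['cy'],m['k1'],np.round(m['camera_from_world'],3).tolist())
    cv2.imwrite(f'pics/{n}0b.png',cv2.resize(im,(800,600),interpolation=cv2.INTER_CUBIC))
print(ctrl.get_state())
E
```

```text
top 380.43984072901077 250.1599967745714 183.05545713416558 0.03762300582122618 [[0.003, -1.0, -0.002, -45.118], [0.986, 0.003, 0.165, -551.509], [-0.165, -0.002, 0.986, -1034.022], [0.0, 0.0, 0.0, 1.0]]
side 476.80057294657036 246.63216656719158 195.08256423415438 -0.18097455130530904 [[-0.77, -0.637, 0.02, 383.453], [0.34, -0.384, 0.859, -291.365], [-0.54, 0.668, 0.512, -1218.749], [0.0, 0.0, 0.0, 1.0]]
{'time_s': 0.1, 'q': array([ 1.0602159 ,  0.62926173,  0.03841645,  1.51824213, -0.02701237,
        0.99630105, -0.01997811]), 'qvel': array([-0.00053794, -0.00228877, -0.00067115, -0.00060427,  0.00070572,
       -0.00146358, -0.00021479]), 'effort': array([ 3.11626936e-03, -5.64529467e+01,  1.23045053e+00, -1.93972349e+01,
        1.12623084e-02,  5.42037291e-03,  9.63274346e-06]), 'position': array([ 279.4896615 , -586.26334118,  244.4835321 ]), 'ee_rot': array([ 9.75368434e-01,  2.20580368e-01, -1.82081620e-04, -8.28012831e-04]), 'ft_force': array([0.68478575, 0.09856359, 0.1038573 ]), 'torque': array([-0.0427645 ,  0.01177567, -0.03233351]), 'grip_force': 0.0, 'finger_gap': 85.37712503532455}
```

View pics/top0b.png

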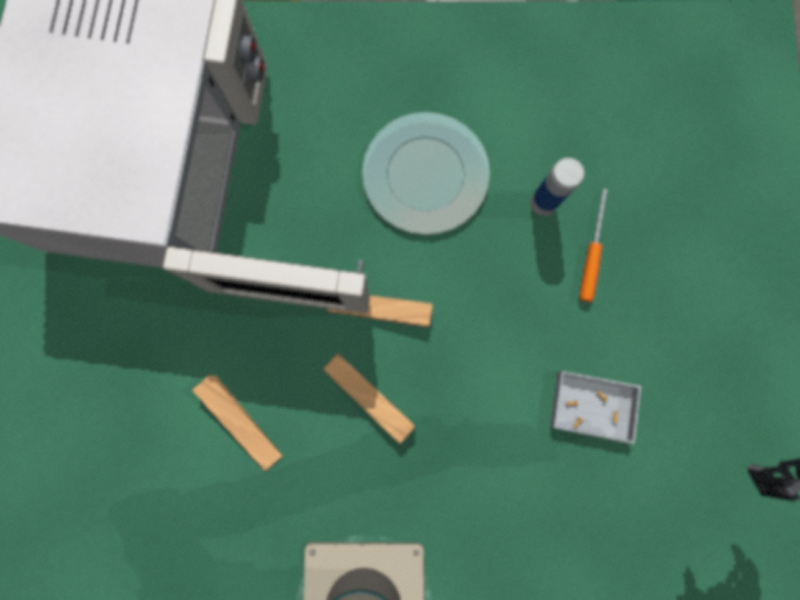

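View pics/side0b.png

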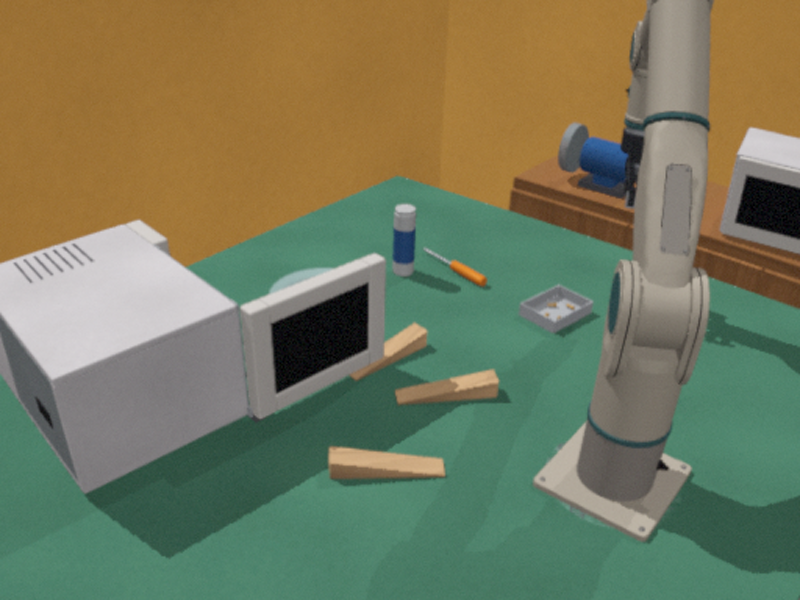

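The top view shows the wedge under the door's free end, with its thick end at about (431,314) and the door edge near (366,300), both in the 800-wide picture. Two decoys lie nearer the base. I'll enlarge both views to read the edges.

Run:
```python
import cv2,numpy as np
a=cv2.imread('pics/top0.png')[160:230,195:295]; b=cv2.imread('pics/side0.png')[195:255,205:290]
a=cv2.resize(a,(800,560),interpolation=cv2.INTER_CUBIC); b=cv2.resize(b,(800,565),interpolation=cv2.INTER_CUBIC)
cv2.imwrite('pics/a.png',a); cv2.imwrite('pics/b.png',b)
```

```text
(no output)
```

View pics/a.png

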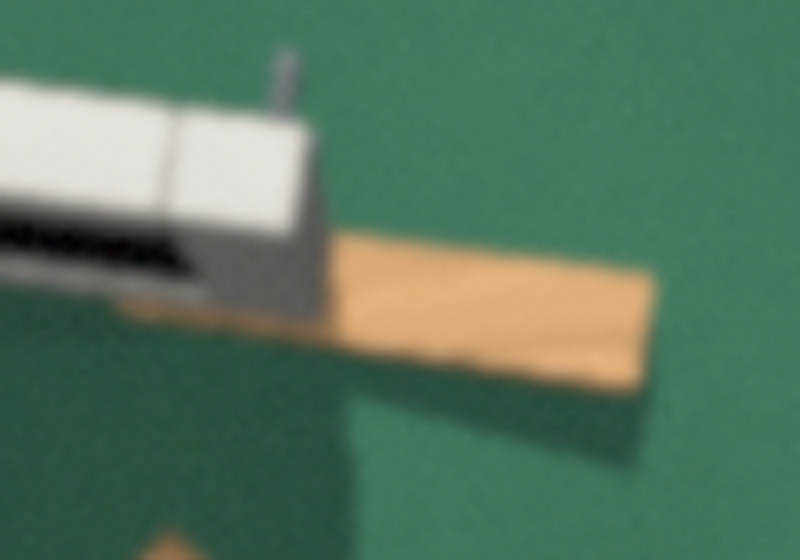

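View pics/b.png

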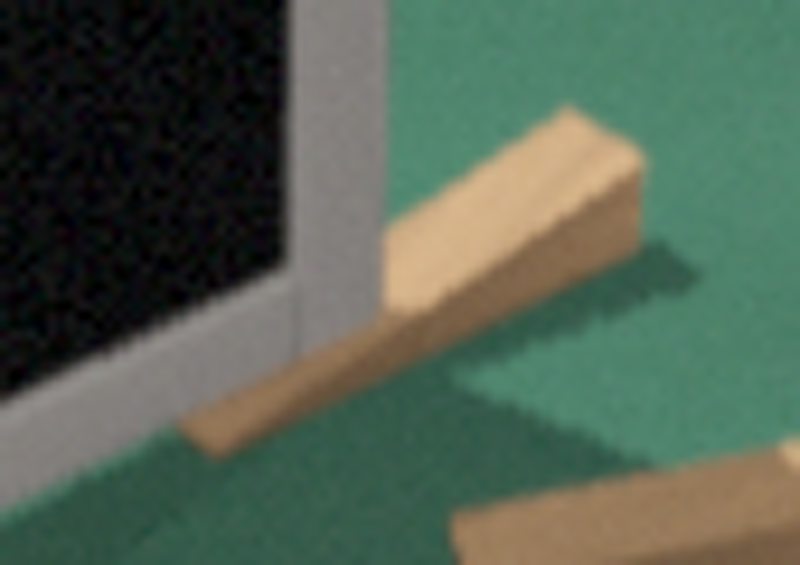

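Run:
```python
from h import *
A=lambda u,v:(195+(u+.5)/8-.5,160+(v+.5)/8-.5); S=85/800
B=lambda u,v:(205+(u+.5)*S-.5,195+(v+.5)*S-.5)
for nm,n,p,z in [('thick far','top',A(655,270),38),('thick near','top',A(640,390),38),('thin near','top',A(120,313),6),
 ('thick far','side',B(570,107),38),('thick near','side',B(645,160),38),('thick near bot','side',B(642,248),0),('thin near bot','side',B(217,460),0),('thin near top','side',B(180,425),6)]:
    print(nm,n,np.round(pix2w(n,*p,z),1))
p=np.array([A(315,125),A(295,235)])
for q in p: print('door top',pix2w('top',*q,240))
print('door hinge top', pix2w('top',172*.64,248*.64,240),pix2w('top',168*.64,268*.64,240))
print(R.from_quat(ctrl.get_state()['ee_rot']).as_matrix().round(3))
```

```text
thick far top [ 523.5 -118.4   38. ]
thick near top [ 480.7 -112.7   38. ]
thin near top [511.6  75.    6. ]
thick far side [ 520.4 -121.1   38. ]
thick near side [ 480.3 -111.1   38. ]
thick near bot side [ 481.2 -113.7    0. ]
thin near bot side [510.7  75.1   0. ]
thin near top side [526.9  74.8   6. ]
door top [537.68074318  -6.20455577 240.        ]
door top [505.2968987   -0.74121877 240.        ]
door hinge top [575.94344004 283.13513154 240.        ] [545.48566039 287.13392278 240.        ]
[[ 0.903  0.43  -0.001]
 [ 0.43  -0.903  0.002]
 [ 0.    -0.002 -1.   ]]
```

Emit:
arm_command:
  moves:
    - [[0.3,-0.25,0],[0,0,-0.15]]
    - [[0.6,-0.5,0],[0,0,-0.3]]
    - [[0.8,-0.7,0],[0,0,-0.4]]
    - [[1,-0.85,0],[0,0,-0.5]]
    - [[1,-0.85,0],[0,0,-0.62]]
    - [[1,-0.85,0],[0,0,-0.62]]
    - [[1,-0.85,0],[0,0,-0.62]]
    - [[1,-0.85,0],[0,0,-0.62]]
    - [[1,-0.85,0],[0,0,-0.62]]
  hand: 0.6

```text
invalid input at $.moves: expected 1 to 8 rows
```

Emit:
arm_command:
  moves:
    - [[0.4,-0.35,0],[0,0,-0.62]]
    - [[0.8,-0.7,0],[0,0,-0.62]]
    - [[1,-0.85,0],[0,0,-0.62]]
    - [[1,-0.85,0],[0,0,-0.62]]
    - [[1,-0.85,0],[0,0,-0.62]]
    - [[1,-0.85,0],[0,0,-0.62]]
    - [[1,-0.85,0],[0,0,-0.62]]
    - [[1,-0.85,0],[0,0,-0.62]]
  hand: 0.6

```text
time_s: 0.77
position: [322.4, -490.7, 245.0]
ee_rot: [0.757, 0.654, 0.0, -0.0]
ft_force: [-1.1, -0.2, 0.4]
finger_gap: 68.1
grip_force: 0.0
```

Emit:
arm_command:
  moves:
    - [[0.5,0.15,0],[0,0,0]]
    - [[1,0.3,0],[0,0,0]]
    - [[1,0.3,0],[0,0,0]]

```text
time_s: 1.02
position: [363.0, -406.9, 245.1]
ee_rot: [0.756, 0.655, 0.003, -0.002]
ft_force: [0.5, 1.0, 0.4]
finger_gap: 68.3
grip_force: 0.0
```

Emit:
arm_command:
  moves:
    - [[0.5,0.15,0],[0,0,0]]
    - [[1,0.3,0],[0,0,0]]
    - [[1,0.3,0],[0,0,0]]

```text
time_s: 1.27
position: [398.7, -331.3, 245.4]
ee_rot: [0.755, 0.656, 0.003, -0.001]
ft_force: [0.2, 1.6, -0.6]
finger_gap: 68.2
grip_force: 0.0
```

Emit:
arm_command:
  moves:
    - [[0.5,0.15,0],[0,0,0]]
    - [[1,0.3,0],[0,0,0]]
    - [[1,0.3,0],[0,0,0]]

```text
time_s: 1.52
position: [434.4, -255.8, 245.5]
ee_rot: [0.755, 0.656, 0.003, -0.001]
ft_force: [0.6, 1.4, -0.8]
finger_gap: 68.8
grip_force: 0.0
```

Emit:
arm_command:
  moves:
    - [[0.5,0.15,0],[0,0,0]]
    - [[1,0.3,0],[0,0,0]]
    - [[1,0.3,0],[0,0,0]]

```text
time_s: 1.77
position: [470.1, -180.2, 245.7]
ee_rot: [0.755, 0.656, 0.003, -0.001]
ft_force: [1.5, 0.1, -0.1]
finger_gap: 68.4
grip_force: 0.0
```

Emit:
arm_command:
  moves:
    - [[0.5,0.15,0],[0,0,0]]
    - [[1,0.3,0],[0,0,0]]
    - [[1,0.3,0],[0,0,0]]
    - [[1,0.3,0],[0,0,0]]

```text
time_s: 2.1
position: [502.9, -110.8, 245.2]
ee_rot: [0.756, 0.654, 0.001, -0.0]
ft_force: [-0.4, -0.9, 0.6]
finger_gap: 68.3
grip_force: 0.0
```

Emit:
arm_command:
  moves:
    - [[0.1,0,0.4],[0,0,0]]
    - [[0.2,0,0.8],[0,0,0]]
    - [[0.3,0,1],[0,0,0]]

```text
time_s: 2.35
position: [503.3, -91.5, 162.6]
ee_rot: [0.759, 0.651, -0.002, -0.001]
ft_force: [-1.2, 0.2, -0.5]
finger_gap: 68.2
grip_force: 0.0
```

Emit:
arm_command:
  moves:
    - [[0,0,0.4],[0,0,0]]
    - [[0,0,0.8],[0,0,0]]
    - [[0,0,1],[0,0,0]]
    - [[0,0,1],[0,0,0]]

```text
time_s: 2.68
position: [502.4, -91.3, 82.0]
ee_rot: [0.759, 0.651, -0.003, -0.003]
ft_force: [-0.2, 0.5, -0.3]
finger_gap: 68.3
grip_force: 0.0
```

Run:
```python
from h import *
a=optics.snapshot('top')[140:245,185:335]; b=optics.snapshot('side')[150:255,200:350]
im=np.vstack([cv2.resize(x,(429,300),interpolation=cv2.INTER_CUBIC) for x in(a,b)])
cv2.imwrite('pics/c.png',im); print(ctrl.get_state()['position'])
```

```text
[505.03402733 -91.15869814  85.14347144]
```

View pics/c.png

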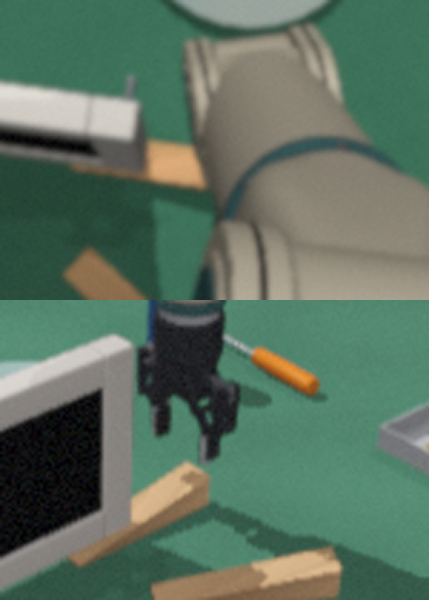

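The crop shows the gripper centred over the wedge's thick half, clear of the door. I'll descend and grip next.

Emit:
arm_command:
  moves:
    - [[0,0,0.3],[0,0,0]]
    - [[0,0,0.6],[0,0,0]]
    - [[0,0,0.75],[0,0,0]]
    - [[0,0,0.8],[0,0,0]]
    - [[0,0,0.8],[0,0,0]]
    - [[0,0,0.8],[0,0,0]]

```text
time_s: 3.28
position: [506.6, -90.5, 22.6]
ee_rot: [0.759, 0.651, 0.001, 0.001]
ft_force: [1.0, 0.1, 0.5]
finger_gap: 68.6
grip_force: 0.0
```

Emit:
arm_command:
  moves:
    - [[0,0,0],[0,0,0]]
    - [[0,0,0],[0,0,0]]
    - [[0,0,0],[0,0,0]]
    - [[0,0,0],[0,0,0]]
    - [[0,0,0],[0,0,0]]
    - [[0,0,0],[0,0,0]]
  hand: 0
  grip_force: 30

```text
time_s: 3.78
position: [505.6, -90.1, 21.5]
ee_rot: [0.759, 0.651, 0.0, 0.0]
ft_force: [0.6, -0.2, 0.6]
finger_gap: 42.7
grip_force: 0.0
```

Emit:
arm_command:
  moves:
    - [[0,0,0],[0,0,0]]
    - [[0,0,0],[0,0,0]]
    - [[0,0,0],[0,0,0]]
  hand: -0.1
  grip_force: 20

```text
time_s: 4.03
position: [505.6, -90.0, 21.3]
ee_rot: [0.759, 0.651, 0.0, 0.0]
ft_force: [-0.4, 0.5, -0.2]
finger_gap: 38.4
grip_force: 0.0
```

Emit:
arm_command:
  moves:
    - [[0,0,0],[0,0,0]]
    - [[0,0,0],[0,0,0]]
    - [[0,0,0],[0,0,0]]
    - [[0,0,0],[0,0,0]]
  hand: -0.6
  grip_force: 60

```text
time_s: 4.37
position: [505.7, -90.0, 21.5]
ee_rot: [0.759, 0.651, 0.0, 0.0]
ft_force: [0.2, -0.1, 5.2]
finger_gap: 37.3
grip_force: 61.1
```

Run:
```python
from h import *
print(ctrl.get_state())
```

```text
{'time_s': 4.3667, 'q': array([ 0.20543821,  0.80692049, -0.12642598,  2.04306622,  0.30435444,
        0.30863754, -0.32535288]), 'qvel': array([-7.38765343e-04,  6.65576255e-04,  1.65147263e-03,  1.35099240e-03,
       -7.85044872e-05, -1.31959197e-03, -1.51103458e-03]), 'effort': array([-1.35326630e-02, -4.97072661e+01, -8.96673538e-01, -6.54574603e+00,
        1.17175612e-01, -1.84081988e-01,  8.24589632e-02]), 'position': array([505.6626667 , -90.01414348,  21.53166387]), 'ee_rot': array([7.58863859e-01, 6.51249274e-01, 1.20659842e-04, 1.11430561e-04]), 'ft_force': array([ 0.23271047, -0.13027246,  5.15256027]), 'torque': array([ 0.04045828,  0.10063618, -0.03048905]), 'grip_force': 61.09364032745361, 'finger_gap': 37.26481423923129}
```

Emit:
arm_command:
  moves:
    - [[-0.02,0,0],[0,0,0]]
    - [[-0.04,0,0],[0,0,0]]
    - [[-0.06,0,0],[0,0,0]]
    - [[-0.08,0,0],[0,0,0]]

```text
time_s: 4.7
position: [505.8, -91.5, 21.5]
ee_rot: [0.757, 0.653, 0.003, -0.001]
ft_force: [1.5, 11.1, 5.3]
finger_gap: 36.6
grip_force: 61.2
```

Emit:
arm_command:
  moves:
    - [[-0.02,0,0],[0,0,0]]
    - [[-0.04,0,0],[0,0,0]]
    - [[-0.06,0,0],[0,0,0]]
    - [[-0.06,0,0],[0,0,0]]

```text
time_s: 5.03
position: [505.4, -96.7, 21.6]
ee_rot: [0.757, 0.653, 0.003, -0.001]
ft_force: [2.3, 9.9, 4.6]
finger_gap: 36.7
grip_force: 61.1
```

Emit:
arm_command:
  moves:
    - [[-0.02,0,0],[0,0,0]]
    - [[-0.04,0,0],[0,0,0]]
    - [[-0.06,0,0],[0,0,0]]
    - [[-0.06,0,0],[0,0,0]]

```text
time_s: 5.37
position: [504.7, -101.4, 21.5]
ee_rot: [0.757, 0.653, 0.003, -0.001]
ft_force: [1.2, 10.2, 6.3]
finger_gap: 37.2
grip_force: 61.1
```

Emit:
arm_command:
  moves:
    - [[-0.02,0,0],[0,0,0]]
    - [[-0.04,0,0],[0,0,0]]
    - [[-0.06,0,0],[0,0,0]]
    - [[-0.06,0,0],[0,0,0]]

```text
time_s: 5.7
position: [504.1, -106.2, 21.5]
ee_rot: [0.757, 0.653, 0.003, -0.001]
ft_force: [1.6, 9.4, 4.2]
finger_gap: 36.7
grip_force: 61.1
```

Emit:
arm_command:
  moves:
    - [[-0.02,0,0],[0,0,0]]
    - [[-0.04,0,0],[0,0,0]]
    - [[-0.06,0,0],[0,0,0]]
    - [[-0.06,0,0],[0,0,0]]

```text
time_s: 6.03
position: [503.3, -110.9, 21.5]
ee_rot: [0.757, 0.653, 0.003, -0.001]
ft_force: [1.8, 9.4, 5.0]
finger_gap: 36.9
grip_force: 61.1
```

Emit:
arm_command:
  moves:
    - [[-0.02,0,0],[0,0,0]]
    - [[-0.04,0,0],[0,0,0]]
    - [[-0.06,0,0],[0,0,0]]
    - [[-0.06,0,0],[0,0,0]]

```text
time_s: 6.37
position: [502.2, -117.8, 21.6]
ee_rot: [0.758, 0.652, 0.002, -0.0]
ft_force: [1.3, 2.6, 4.4]
finger_gap: 36.8
grip_force: 61.0
```

Emit:
arm_command:
  moves:
    - [[-0.02,0,0],[0,0,0]]
    - [[-0.04,0,0],[0,0,0]]
    - [[-0.06,0,0],[0,0,0]]
    - [[-0.06,0,0],[0,0,0]]

```text
time_s: 6.7
position: [500.7, -124.9, 21.5]
ee_rot: [0.759, 0.651, 0.001, 0.0]
ft_force: [0.1, 2.3, 5.7]
finger_gap: 37.1
grip_force: 61.1
```

Emit:
arm_command:
  moves:
    - [[-0.02,0,0],[0,0,0]]
    - [[-0.04,0,0],[0,0,0]]
    - [[-0.06,0,0],[0,0,0]]
    - [[-0.06,0,0],[0,0,0]]

```text
time_s: 7.03
position: [499.9, -129.6, 21.5]
ee_rot: [0.759, 0.651, 0.0, 0.0]
ft_force: [1.3, 2.1, 5.9]
finger_gap: 37.3
grip_force: 61.1
```

Emit:
arm_command:
  moves:
    - [[0,0,0],[0,0,0]]
    - [[0,0,0],[0,0,0]]
    - [[0,0,0],[0,0,0]]
    - [[0,0,0],[0,0,0]]
    - [[0,0,0],[0,0,0]]
    - [[0,0,0],[0,0,0]]

```text
time_s: 7.53
position: [499.9, -129.6, 21.5]
ee_rot: [0.759, 0.651, 0.0, 0.0]
ft_force: [0.1, 2.9, 5.7]
finger_gap: 37.2
grip_force: 61.1
```

Emit:
arm_command:
  moves:
    - [[0.02,0,0],[0,0,0]]
    - [[0.04,0,0],[0,0,0]]
    - [[0.06,0,0],[0,0,0]]
    - [[0.08,0,0],[0,0,0]]
    - [[0.08,0,0],[0,0,0]]
    - [[0.08,0,0],[0,0,0]]

```text
time_s: 8.03
position: [500.2, -125.4, 21.5]
ee_rot: [0.759, 0.651, -0.001, 0.001]
ft_force: [-0.5, -2.8, 6.0]
finger_gap: 36.8
grip_force: 61.1
```

Emit:
arm_command:
  moves:
    - [[0.01,0,0],[0,0,0]]
    - [[0.02,0,0],[0,0,0]]
    - [[0.02,0,0],[0,0,0]]
    - [[0.02,0,0],[0,0,0]]

```text
time_s: 8.37
position: [500.4, -124.1, 21.5]
ee_rot: [0.76, 0.65, -0.001, 0.001]
ft_force: [-0.9, -3.0, 5.7]
finger_gap: 37.0
grip_force: 61.2
```

Emit:
arm_command:
  moves:
    - [[0.01,0,0],[0,0,0]]
    - [[0.02,0,0],[0,0,0]]
    - [[0.02,0,0],[0,0,0]]
    - [[0.02,0,0],[0,0,0]]

```text
time_s: 8.7
position: [500.6, -122.6, 21.5]
ee_rot: [0.76, 0.65, -0.001, 0.001]
ft_force: [0.7, -2.8, 5.2]
finger_gap: 37.2
grip_force: 61.2
```

Emit:
arm_command:
  moves:
    - [[0.01,0,0],[0,0,0]]
    - [[0.02,0,0],[0,0,0]]
    - [[0.02,0,0],[0,0,0]]
    - [[0.02,0,0],[0,0,0]]

```text
time_s: 9.03
position: [500.9, -121.0, 21.5]
ee_rot: [0.76, 0.65, -0.001, 0.001]
ft_force: [-1.5, -3.4, 6.4]
finger_gap: 37.2
grip_force: 61.2
```

Emit:
arm_command:
  moves:
    - [[0.01,0,0],[0,0,0]]
    - [[0.02,0,0],[0,0,0]]
    - [[0.02,0,0],[0,0,0]]
    - [[0.02,0,0],[0,0,0]]

```text
time_s: 9.37
position: [501.1, -119.4, 21.5]
ee_rot: [0.76, 0.65, -0.001, 0.001]
ft_force: [-1.3, -3.1, 5.6]
finger_gap: 37.1
grip_force: 61.2
```

Emit:
arm_command:
  moves:
    - [[0.01,0,0],[0,0,0]]
    - [[0.02,0,0],[0,0,0]]
    - [[0.02,0,0],[0,0,0]]
    - [[0.02,0,0],[0,0,0]]

```text
time_s: 9.7
position: [501.3, -117.8, 21.5]
ee_rot: [0.76, 0.65, -0.001, 0.001]
ft_force: [0.2, -3.6, 5.6]
finger_gap: 37.1
grip_force: 61.2
```

Still free. I'll keep going one step at a time.

Emit:
arm_command:
  moves:
    - [[0.01,0,0],[0,0,0]]
    - [[0.02,0,0],[0,0,0]]
    - [[0.02,0,0],[0,0,0]]
    - [[0.02,0,0],[0,0,0]]

```text
time_s: 10.03
position: [501.6, -116.2, 21.5]
ee_rot: [0.76, 0.65, -0.001, 0.001]
ft_force: [-0.4, -2.8, 5.5]
finger_gap: 37.0
grip_force: 61.2
```

Emit:
arm_command:
  moves:
    - [[0.01,0,0],[0,0,0]]
    - [[0.02,0,0],[0,0,0]]
    - [[0.02,0,0],[0,0,0]]
    - [[0.02,0,0],[0,0,0]]

```text
time_s: 10.37
position: [501.8, -115.0, 21.5]
ee_rot: [0.76, 0.65, -0.001, 0.001]
ft_force: [-0.7, -3.9, 6.1]
finger_gap: 37.1
grip_force: 61.2
```

Emit:
arm_command:
  moves:
    - [[0.01,0,0],[0,0,0]]
    - [[0.02,0,0],[0,0,0]]
    - [[0.02,0,0],[0,0,0]]
    - [[0.02,0,0],[0,0,0]]

```text
time_s: 10.7
position: [501.7, -114.6, 21.5]
ee_rot: [0.76, 0.65, -0.002, 0.001]
ft_force: [-1.2, -7.6, 5.9]
finger_gap: 36.9
grip_force: 61.2
```

Run:
```python
from h import *
for i in range(4):
    optics.camera_model('top'); optics.snapshot('top'); s=ctrl.get_state(); print(s['ft_force'].round(2),s['position'].round(2))
```

```text
[-1.73 -6.38  5.09] [ 501.74 -114.55   21.53]
[-1.96 -6.26  6.14] [ 501.7  -114.57   21.53]
[-0.78 -6.54  4.94] [ 501.75 -114.57   21.54]
[-0.68 -6.39  6.79] [ 501.75 -114.59   21.56]
```

Emit:
arm_command:
  moves:
    - [[0.01,0,0],[0,0,0]]
    - [[0.01,0,0],[0,0,0]]
    - [[0.01,0,0],[0,0,0]]
    - [[0.01,0,0],[0,0,0]]

```text
time_s: 11.23
position: [501.7, -114.4, 21.5]
ee_rot: [0.76, 0.65, -0.002, 0.001]
ft_force: [-0.9, -8.3, 6.4]
finger_gap: 37.1
grip_force: 61.2
```

Run:
```python
from h import *
for i in range(4):
    optics.snapshot('top'); s=ctrl.get_state(); print(s['ft_force'].round(2),s['position'].round(2))
```

```text
[-1.07 -8.21  5.47] [ 501.72 -114.39   21.53]
[-1.71 -8.48  5.37] [ 501.68 -114.38   21.52]
[-0.7  -7.67  5.81] [ 501.69 -114.39   21.52]
[-2.63 -8.6   5.51] [ 501.72 -114.41   21.54]
```

Emit:
arm_command:
  moves:
    - [[0,0,0],[0,0,0]]
    - [[0,0,0],[0,0,0]]
    - [[0,0,0],[0,0,0]]
    - [[0,0,0],[0,0,0]]
  hand: 0.5

```text
time_s: 11.77
position: [502.2, -109.4, 21.0]
ee_rot: [0.759, 0.652, -0.0, -0.0]
ft_force: [0.6, 0.7, -0.3]
finger_gap: 64.6
grip_force: 0.0
```

Emit:
arm_command:
  moves:
    - [[0,0,-0.1],[0,0,0]]
    - [[0,0,-0.3],[0,0,0]]
    - [[0,0,-0.6],[0,0,0]]
    - [[0,0,-1],[0,0,0]]

```text
time_s: 12.1
position: [501.0, -109.2, 101.2]
ee_rot: [0.759, 0.652, -0.001, -0.002]
ft_force: [0.6, -0.4, 0.3]
finger_gap: 64.2
grip_force: 0.0
```

Emit:
arm_command:
  moves:
    - [[-0.3,0,-0.4],[0,0,0]]
    - [[-0.6,0,-0.8],[0,0,0]]
    - [[-1,0,-1],[0,0,0]]
    - [[-1,0,-1],[0,0,0]]
    - [[-1,0,-1],[0,0,0]]
    - [[-1,0,-1],[0,0,0]]

```text
time_s: 12.6
position: [490.0, -188.2, 181.4]
ee_rot: [0.759, 0.651, 0.0, -0.0]
ft_force: [-0.3, 0.3, -0.1]
finger_gap: 64.3
grip_force: 0.0
```

Run:
```python
from h import *
b=optics.snapshot('side')[110:260,190:390]
cv2.imwrite('pics/d.png',cv2.resize(b,(800,600),interpolation=cv2.INTER_CUBIC)); print(ctrl.get_state()['ft_force'])
```

```text
[-1.31234834  1.06230532  0.24860278]
```

View pics/d.png

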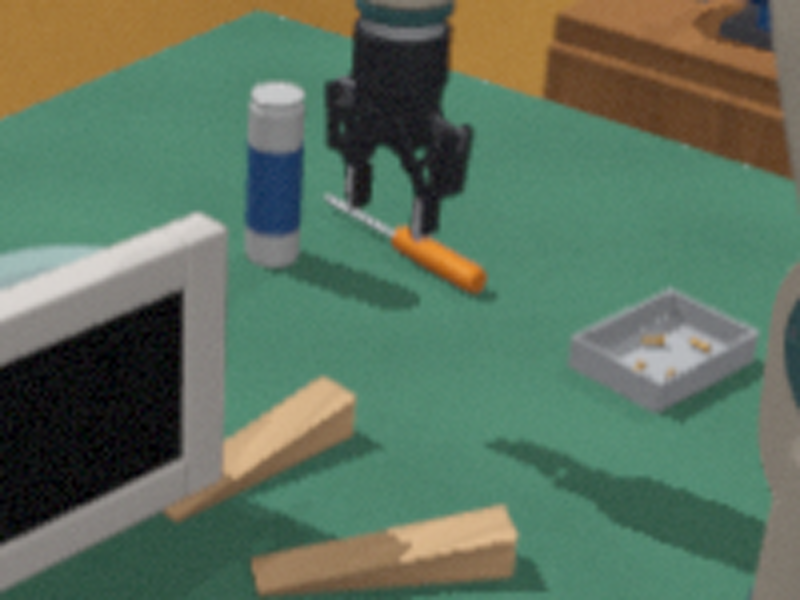

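The wedge lies flat under the door's free end at about (270,440), with the gripper clear. The spray can, screwdriver and tray look undisturbed. Handing in.

```bash
python3 -c "
from plant import ctrl
print(ctrl.close_job())"
```

```text
the job is handed in; nothing more can be done
None
```

I drew the wedge back until it was loose and the pull fell from about 10 N to 2 N, slid it in again until it bit at about 8 N (roughly 5 N above drag), released it and handed the job in; no verdict was returned, and I judged the door from forces and pictures, not a direct reading.

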